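Move the battery pack from the charger to the angle grinder

TASK

Press the catch of the charger so that its battery pack springs loose, take the pack off, and slide it onto the clamped angle grinder's battery foot, leading end first, until the catch clicks. Feel your way: do not force it against the grinder's end stop, where more than about 16 N crushes the rubber buffer. Leave it latched and let go, and do not disturb the other things on the bench.

Things in the scene. Friction and masses are not known exactly. Their poses are not given: they have to be found in the camera images.
- pack_center (a point): Centre of the battery pack's shell: 88 mm long (x), 56 wide (y, to grasp), 48 high, 0.4 kg; starts latched on the charger. x is its leading end when slid on. Below is a T foot: stem 30 mm wide, 7 high; flange 44 wide, 6 high. Its underside is 37 mm below this point; it runs from 12 mm behind to 48 mm ahead of it; a pocket behind its 7 mm front bar takes the catch's tooth.
- charger: Flat grey charger 205 x 104 mm, fixed. Origin at bench level below the mouth of its slideway, on the middle line; x points into the slideway (on is +x, off is -x). Slideway floor 40 mm up. Latched pack_center: x 2, z 77 mm. Catch pressed, a spring drives the pack back about 20 mm and it stays there; draw it back to x -58 mm or less before lifting straight up.
- charger_mouth (a point): Mouth of the charger's slideway, at floor level. Before it lies an open flat apron 85 mm long, with flared guides 9 mm high in the last 22 mm. Behind it, for 40 mm, two side rails (47 mm apart, 62 mm over all, 11.5 mm high) with inward lips (33 mm apart, 7.5 mm over the floor) hold the foot's flange down. Axes as the charger's.
- charger_pad (a point): Middle of the top of the charger's catch pad: steel, 26 x 26 mm, behind the end of the slideway, 66 mm above the bench, facing up. It travels 7 mm down; 5 mm or more frees the pack; 3 N starts it, 6 N holds it down.
- charger_catch (a joint): How far the charger's catch is down, m: 0 up, 0.007 fully down. A spring lifts it.
- grinder: Cordless angle grinder, 115 mm disc, clamped in a wooden cradle, battery foot up, fixed. Origin at bench level below its slideway's mouth, on the middle line; x points into the slideway, towards the disc. Slideway and apron shaped as the charger's; floor 62 mm up. Latched pack_center: z 99 mm, x anywhere from 1 to 27 mm, since the block with stop and catch is adjustable, its setting not measured.
- grinder_mouth (a point): Mouth of the grinder's slideway, at floor level; axes as the grinder's. Feel of the slide: 1 to 2 N at first; 4 to 7 N where the front bar rides the catch's ramp down; from 2.5 mm before the click a rubber buffer on the block pushes back, 1.5 N at touch and 2.5 N more per mm. The click comes at 8 to 10 N; 12 to 13 N is safely past it; over about 16 N crushes the buffer.
- grinder_buffer (a joint): The grinder's rubber buffer, m: 0 free, -0.0025 at the click, -0.006 (about 16 N) is as far as it may be pressed, -0.0085 at the hard stop.
- grinder_catch (a joint): How far the grinder's catch is down, m: 0 up, about 0.005 while the foot's front bar rides over its tooth, back to 0 when it has clicked home.
- can: closed bare steel can, 60 mm across, 75 mm high; origin at its underside; leave it
- dome: pressed sheet-metal rosette, 110 mm across, 50 mm high; origin at its underside; leave it
- offcut: wood offcut 85 x 45 x 35 mm, origin at its underside; leave it
- hammer: hammer lying down; leave it
- brick: concrete brick 160 x 85 x 60 mm; leave it
- oiler: small clear bottle, 44 mm across, 100 mm high; leave it
- wrench: wrench lying down; leave it
There are look-alikes about, which are no part of the job. Leave any pink or red look-alike of the charger alone.

How it is judged:
On the way, in this order (a step that is already met when the one before it is completed fails the run):
1. with the charger's catch held down, the pack has started to spring back (value of joint charger_catch above 0.003 m and x of pack_center in the frame of charger below -0.002 m), for 0.02 s.
2. the pack is lifted clear of the charger's slideway (z of pack_center in the frame of charger above 0.095 m), for 0.05 s.
At the end, for the whole second after the job is handed in: The pack is latched on the grinder: foot down in the slideway (pack_center within 4 mm of its middle line, z 96 to 103 mm, x -1 to 33 mm in the grinder's frame), turned under 0.08 rad, catch up again (under 1.5 mm down), held by it against the buffer (pressed in over 1.2 mm), at rest (x of pack_center in the frame of grinder between -0.001 and 0.033 m and y of pack_center in the frame of grinder between -0.004 and 0.004 m and z of pack_center in the frame of grinder between 0.096 and 0.103 m and value of joint grinder_catch below 0.0015 m and value of joint grinder_buffer below -0.0012 m and angle between the x axis of pack_center and the x axis of grinder, either way round below 0.08 rad and linear speed of pack below 0.02 m/s); the robot touches nothing.
It fails at once if the grinder's rubber buffer is crushed: pressed in more than 6 mm, about 16 N (value of joint grinder_buffer below -0.006 m).
It fails at once if a bystander is moved more than 30 mm (distance of any of can, dome, offcut, hammer, brick, oiler, wrench from where it was at the start of the episode above 0.03 m).
It also fails if it takes over 51 s, if anything falls off the work surface, if the arm or the gripper's body presses on something with over 40 N, if the wrist force passes 120 N, or if a joint passes its speed limit or range.

ROBOT

A 7-joint arm with a two-finger parallel gripper is mounted at the origin on the work surface. World frame = base frame: x ahead of the robot, y to its left, z up, the work surface at z = 0. Lengths are in m, angles in rad, forces in N, time in s.
With the tool pointing down it reaches from about 0.425 to 0.925 m from the base axis. Payload 6.8 kg.
Tool frame: the origin (TCP) lies on the front face of the gripper's body, between the roots of the fingers; the fingertips stand 73 mm ahead of it and the grasp point (between the pads) lies 54 mm ahead of it; z points along the fingers, y is the line along which they close (so a half turn about z gives the same grasp; the last joint's range is limited). The gripper opens to 85 mm and grips with 20 to 120 N. Pads are 22 mm wide; open, the fingers measure 114 mm over their backs; the gripper's body (76 mm by 85 mm) begins 54 mm behind the grasp point. The pads swing forward as they close: fully open they stand 13 mm farther back than shut.
Start: joints at [1.102, 0.477, 0.022, 1.555, -0.011, 1.109, -0.083], TCP at [0.238, -0.632, 0.304] pointing down, gripper open.
Joint ranges: [-2.96, 2.96], [-0.34, 2.1], [-1.41, 1.46], [0.24, 2.44], [-1.37, 4.51], [0.17, 1.92], [-2.96, 2.96]. Speed limits (rad/s): [2.39, 2.39, 3.14, 3.14, 3.14, 3.14, 3.14].

INTERFACE

Orientations are given as a unit quaternion [w, x, y, z].
In Python, from station import bot, optics gives the robot as it stands.
- The arm moves only by the tool drive_tool, never from a script. Its argument "deltas" is a list of rows, each an object with "gripper": the closure in counts, from 0 (fully open) to 255 (shut); "offset": the shift along the tool's x, y, z in units of 1000 mm (1.0 is 1000 mm), a list of three; "angular": the turn, a rotation vector about the tool's x, y, z in units of 45 degrees (1.0 is 45 degrees), a list of three. In form: [{"gripper": gripper, "offset": [dx, dy, dz], "angular": [rx, ry, rz]}, ...]. A call has 1 to 5 rows; each row is the pose to reach, as a shift and turn from the pose commanded when the call began, along the tool's axes at that moment; what a row does not reach only later rows make up. A row lasts 1/10 s, in which the tool goes at most 50 mm and 8.59 degrees, less where a joint would pass 70% of its speed; a pose out of reach is approached as far as the arm can. A call with a number of a shift or a turn outside -1 to 1 is refused whole. A call with a gripper value outside its range is refused whole. The fingers move at their own pace and stop on an object; "grip_force" is the grip in N (left out, the last holds). Time passes only in rows, so rows that repeat a pose let the fingers close. It gives the time, the measured TCP pose, the force, the opening and the grip force at its end, in the units of the state.
- bot.get_obs(): the state, without advancing time (a new reading comes with each control period).
- optics.read_camera(name): name is "scene" or "top" or "wrist"; returns the picture (384x512x3 uint8, blue, green, red); there is no depth.
- optics.camera_model(name): a dict with "fx", "fy", "cx", "cy" (pixels), "cam_to_world" (4x4, takes a point from camera to world coordinates). Camera axes: x right, y up, looking along -z (the intrinsics and any distortion apply to the point x, -y, -z); pixel columns grow to the right and rows downward; lengths in m; the calibration is good to about 2 mm. A picture is of the moment at which its call begins: read the wrist's pose just before it. camera_model takes no time and is no camera call; for the wrist camera it gives the pose at the moment of the call.
- bot.hand_in(): hands the job in; it is judged then, once.
The state is a dict: "t": time; "q": joint angles; "joint_vel": joint speeds; "joint_torque": joint torques, N m; "eef_pos": TCP position; "tool_rot": TCP orientation; "contact_force": force on the tool from outside, world axes, zero at the start; "torque": the same for the moment, N m; "gripper_width": opening from 0.0 (shut) to 1.0 (fully open); "grasp_force": force on a finger pad.
Only numpy, scipy, OpenCV 4.12 (cv2) and the standard library are available. Lean on these libraries where they do the work, as an engineer would, in place of code of your own. Each camera call takes 0.05 s, during which the arm holds its last target. There are 200 camera calls.

## Working session

There is one attempt and no reset: what is moved stays moved. The work goes in short steps, Python scripts to look and compute and a tool call to move; the robot and the scene stay as the last step left them, time stands still between calls to the robot, and variables do not carry over. Pictures are saved under pics/ and viewed, at most 10 in all, crops included, and the job is handed in when it is done.

Besides the shell and the picture viewer there is one more tool, called after ">>>" by a JSON object that holds its "api" and its "payload". drive_tool: Moves the arm, as the interface text tells. Its arguments: {"type":"object","properties":{"deltas":{"type":"array"},"grip_force":{"type":"number"}},"required":["deltas"]}

```bash
mkdir -p pics; python3 - <<'E'
from station import bot, optics
import cv2,numpy as np
o=bot.get_obs();print(o['t'],o['eef_pos'],o['tool_rot'],o['gripper_width'],o['contact_force'])
for n in('scene','top'):
    im=optics.read_camera(n);cv2.imwrite(f'pics/{n}0.png',im);m=optics.camera_model(n);print(n,{k:(np.round(v,4).tolist()) for k,v in m.items() })
    np.save(f'{n}.npy',im)
    cv2.imwrite(f'pics/{n}0b.png',cv2.resize(im,(800,600),interpolation=cv2.INTER_CUBIC))
E
```

```text
0.0 [ 0.23808293 -0.63111324  0.30287931] [-9.17351527e-04  9.83774759e-01  1.79405469e-01 -2.44249461e-04] 1.0044605895138858 [ 0.42034001 -0.21661457  0.28806461]
scene {'fx': 428.3574, 'fy': 428.3574, 'cx': 252.7195, 'cy': 192.9403, 'cam_to_world': [[-0.1501, -0.7897, 0.5949, 1.3448], [0.9887, -0.1194, 0.0911, 0.1474], [-0.0009, 0.6018, 0.7986, 1.2214], [0.0, 0.0, 0.0, 1.0]]}
top {'fx': 413.6437, 'fy': 413.6437, 'cx': 258.7291, 'cy': 186.4542, 'cam_to_world': [[-0.0258, 0.9922, -0.1219, 0.3388], [-0.9996, -0.0271, -0.0095, -0.0098], [-0.0128, 0.1216, 0.9925, 1.3145], [0.0, 0.0, 0.0, 1.0]]}
```

View pics/top0b.png

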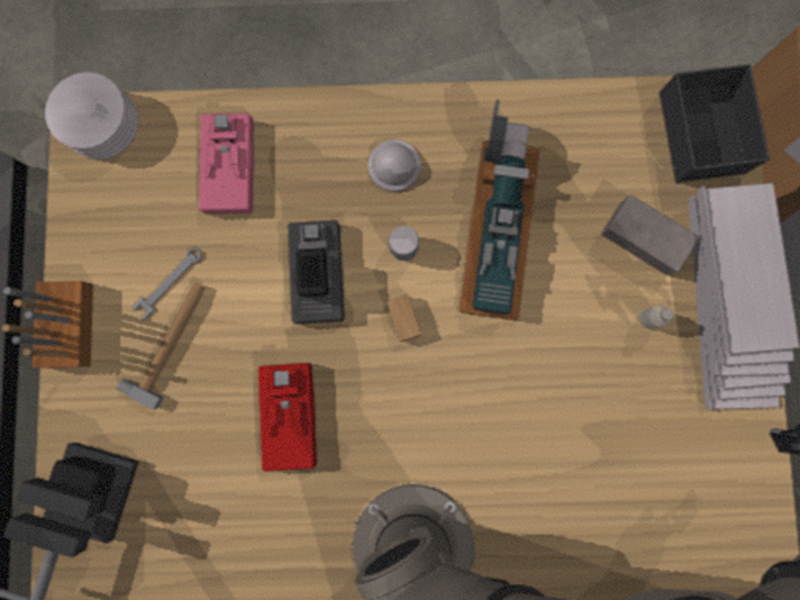

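View pics/scene0b.png

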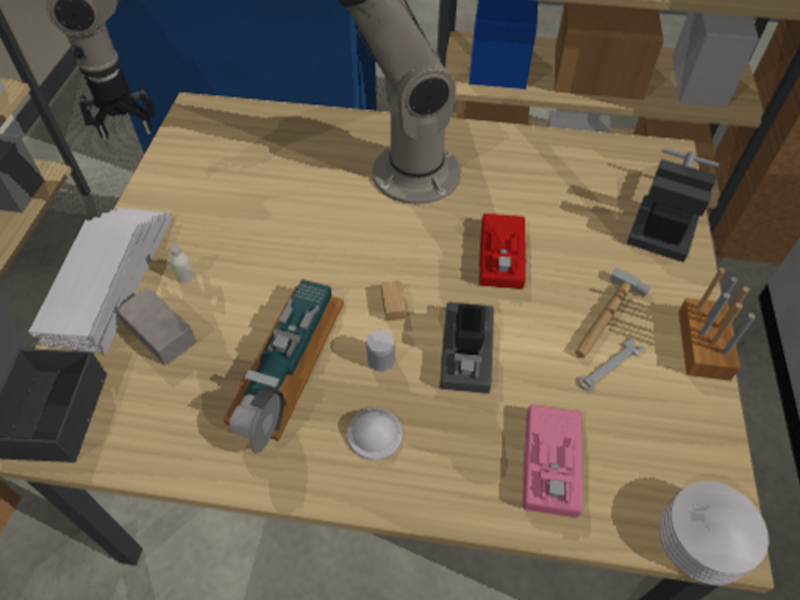

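The top view shows the charger with the black pack at about (313,270), its pad at (312,232), and the grinder's foot at about (500,245) with its block at (506,218). Both slideways point up in the image. I'll enlarge both.

```bash
python3 - <<'E'
import cv2,numpy as np
def crop(im,c0,c1,r0,r1,s):
    o=cv2.resize(im[r0:r1,c0:c1],None,fx=s,fy=s,interpolation=cv2.INTER_CUBIC)
    o=cv2.convertScaleAbs(o,alpha=1.5,beta=15)
    for c in range(-(-c0//10)*10,c1,10):
        cv2.line(o,((c-c0)*s,0),((c-c0)*s,8),(0,255,255),1);cv2.putText(o,str(c),((c-c0)*s+2,18),0,.4,(0,255,255),1)
    for r in range(-(-r0//10)*10,r1,10):
        cv2.line(o,(0,(r-r0)*s),(8,(r-r0)*s),(0,255,255),1);cv2.putText(o,str(r),(10,(r-r0)*s+4),0,.4,(0,255,255),1)
    return o
t=np.load('top.npy');s=np.load('scene.npy')
def two(a,b,n):
    h=max(a.shape[0],b.shape[0]);f=lambda x:cv2.copyMakeBorder(x,0,h-x.shape[0],0,0,0)
    o=np.hstack([f(a),f(b)]);print(o.shape);cv2.imwrite(n,o)
two(crop(t,178,228,137,211,8),crop(t,294,344,125,199,8),'pics/c1.png')
two(crop(s,278,324,188,252,8),crop(s,156,210,178,252,8),'pics/c2.png')
E
```

```text
(592, 800, 3)
(592, 800, 3)
```

View pics/c1.png

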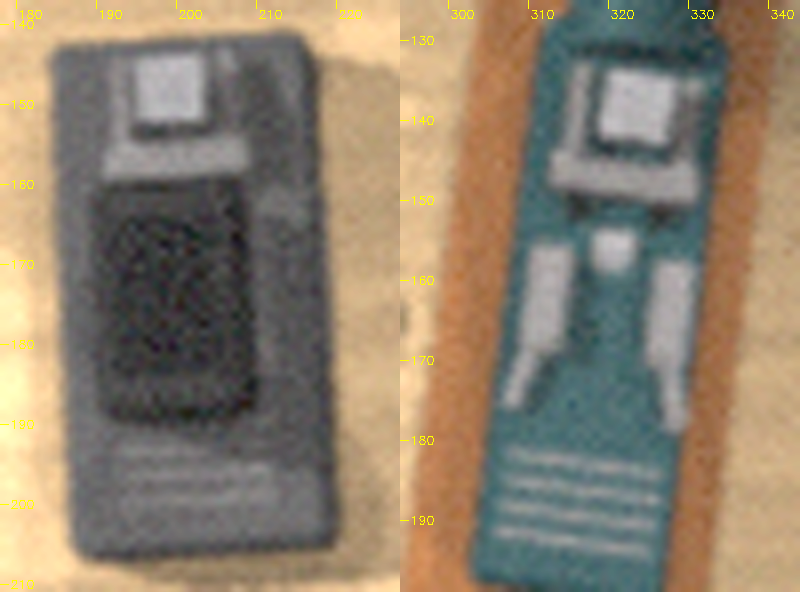

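View pics/c2.png

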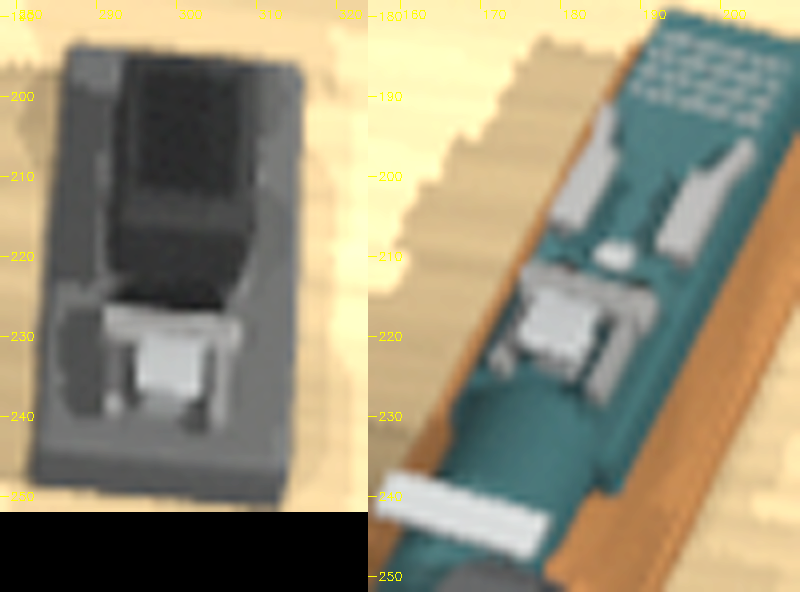

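Crops: charger pad corners in c1 about (135,55),(205,53),(205,120),(138,122); pack top front edge at y≈182 from x 95 to 243, and pack rear at y≈412. Grinder rails: left corners (530,242),(573,245),(562,350),(522,348), right (652,262),(693,263),(685,365),(645,360), with the mouth at their lower ends.

```bash
cat > h.py <<'E'
from station import bot, optics
import numpy as np, cv2
from scipy.optimize import least_squares
def proj(m,P):
    T=np.linalg.inv(np.array(m['cam_to_world']));p=np.atleast_2d(P)@T[:3,:3].T+T[:3,3]
    return np.c_[m['cx']+m['fx']*p[:,0]/-p[:,2], m['cy']+m['fy']*-p[:,1]/-p[:,2]]
def unproj(m,uv,z):
    uv=np.atleast_2d(uv);d=np.c_[(uv[:,0]-m['cx'])/m['fx'],-(uv[:,1]-m['cy'])/m['fy'],-np.ones(len(uv))]
    C=np.array(m['cam_to_world']);d=d@C[:3,:3].T;return C[:3,3]+d*((z-C[2,3])/d[:,2])[:,None]
def place(p,P):
    c,s=np.cos(p[2]),np.sin(p[2]);P=np.atleast_2d(P);return np.c_[p[0]+c*P[:,0]-s*P[:,1],p[1]+s*P[:,0]+c*P[:,1],P[:,2]]
def px(a,x0,c0,r0,s=8): a=np.array(a,float);return np.c_[(a[:,0]-x0+.5)/s-.5+c0,(a[:,1]+.5)/s-.5+r0]
def fit(m,P,uv,p0):
    r=least_squares(lambda p:(proj(m,place(p,P))-uv).ravel(),p0,loss='soft_l1',f_scale=.5);return r.x,np.round(proj(m,place(r.x,P))-uv,2).tolist()
E
python3 - <<'E'
from h import *
T=optics.camera_model('top');S=optics.camera_model('scene')
g=px([(530,242),(573,245),(562,350),(522,348),(652,262),(693,263),(685,365),(645,360)],400,294,125)
G=[(.04,.031,.0735),(.04,.0165,.0735),(0,.0165,.0735),(0,.031,.0735),(.04,-.0165,.0735),(.04,-.031,.0735),(0,-.031,.0735),(0,-.0165,.0735)]
pg,r=fit(T,G,g,[.7,-.1,0]);print('grinder',pg.round(4),r)
pad=px([(135,55),(205,53),(205,120),(138,122)],0,178,137);w=unproj(T,pad,.066);print('pad',w.round(4).tolist(),w.mean(0).round(4))
c=unproj(T,px([(57,52),(300,38),(337,545),(77,557)],0,178,137),.04);print('outline@.04',c.round(4).tolist(),[np.linalg.norm(c[i]-c[i-1]).round(4) for i in range(4)])
pk=unproj(T,px([(95,183),(243,180)],0,178,137),.101);print('pack front',pk.round(4).tolist())
pr=unproj(T,px([(105,415),(255,412)],0,178,137),.053);print('pack rear low',pr.round(4).tolist())
# scene
sp=unproj(S,px([(137,338),(203,338),(203,398),(138,398)],0,278,188),.066);print('pad scene',sp.mean(0).round(4))
sf=unproj(S,px([(118,57),(250,57)],0,278,188),.101);print('pack rear scene',sf.round(4).tolist())
print('grinder padtop',unproj(T,px([(638,107)],400,294,125),.088).round(4),unproj(S,px([(558,325)],368,156,178),.088).round(4))
print('scene grinder mouth proj', ((proj(S,place(pg,G))-[156,178])*8+[368,0]).round(0).tolist())
E
```

```text
grinder [ 0.5395 -0.1816 -0.1432] [[0.23, 0.19], [-0.4, 0.35], [-0.36, 0.11], [-0.12, -0.18], [0.53, -0.55], [0.16, -0.14], [-0.11, 0.01], [0.11, 0.09]]
pad [[0.6313, 0.1971, 0.066], [0.6313, 0.1701, 0.066], [0.605, 0.1703, 0.066], [0.605, 0.1962, 0.066]] [0.6182 0.1834 0.066 ]
outline@.04 [[0.6395, 0.2322, 0.04], [0.6424, 0.1363, 0.04], [0.4419, 0.1246, 0.04], [0.44, 0.2253, 0.04]] [np.float64(0.1997), np.float64(0.096), np.float64(0.2008), np.float64(0.1007)]
pack front [[0.5748, 0.2066, 0.101], [0.5744, 0.1513, 0.101]]
pack rear low [[0.4934, 0.2118, 0.053], [0.493, 0.154, 0.053]]
pad scene [0.6208 0.1835 0.066 ]
pack rear scene [[0.4979, 0.1486, 0.101], [0.4899, 0.2018, 0.101]]
grinder padtop [[ 0.632  -0.1971  0.088 ]] [[ 0.6345 -0.197   0.088 ]]
scene grinder mouth proj [[687.0, 250.0], [654.0, 242.0], [690.0, 166.0], [723.0, 175.0], [579.0, 223.0], [546.0, 215.0], [584.0, 140.0], [616.0, 148.0]]
```

```bash
cat >> h.py <<'E'
from scipy.spatial.transform import Rotation as R
def down(yaw): return R.from_euler('z',yaw)*R.from_rotvec([np.pi,0,0])
def delta(pos,yaw):
    o=bot.get_obs();q=o['tool_rot'];r=R.from_quat([q[1],q[2],q[3],q[0]])
    d=r.inv().apply(np.array(pos)-o['eef_pos']);a=(r.inv()*down(yaw)).as_rotvec()/np.radians(45)
    print('t',round(o['t'],2),'pos',o['eef_pos'].round(4),'F',np.round(o['contact_force'],1),'offset',d.round(4).tolist(),'angular',a.round(4).tolist())
E
python3 -c "
from h import *
delta([.52,.18,.32],.045)
m=optics.camera_model('wrist');print(np.round(m['cam_to_world'],3),m['fx'])"
```

```text
t 0.1 pos [ 0.2381 -0.6312  0.303 ] F [ 0.2  0.2 -0.3] offset [0.5501, -0.6595, -0.016] angular [-0.002, 0.0005, 0.4021]
[[ 0.352  0.89   0.29   0.313]
 [-0.936  0.335  0.108 -0.603]
 [-0.002 -0.31   0.951  0.372]
 [ 0.     0.     0.     1.   ]] 300.1387373484654
```

>>> {"api": "drive_tool", "payload": {"deltas": [{"gripper": 0,"offset": [0.55,-0.66,-0.016],"angular": [-0.002,0,0.402]},{"gripper": 0,"offset": [0.55,-0.66,-0.016],"angular": [-0.002,0,0.402]},{"gripper": 0,"offset": [0.55,-0.66,-0.016],"angular": [-0.002,0,0.402]},{"gripper": 0,"offset": [0.55,-0.66,-0.016],"angular": [-0.002,0,0.402]},{"gripper": 0,"offset": [0.55,-0.66,-0.016],"angular": [-0.002,0,0.402]}]}}

```text
t: 0.6
eef_pos: [0.3205, -0.3932, 0.3083]
tool_rot: [0.001, 1.0, 0.023, -0.0]
contact_force: [1.3, 1.0, 0.1]
gripper_width: 1.002
grasp_force: 0.0
```

```bash
python3 -c "
from h import *
delta([.52,.18,.32],.045)"
```

```text
t 0.6 pos [ 0.3205 -0.3932  0.3083] F [1.3 1.  0.1] offset [0.2252, -0.5636, -0.0124] angular [0.0016, 0.0001, 0.0001]
```

>>> {"api": "drive_tool", "payload": {"deltas": [{"gripper": 0,"offset": [0.18,-0.2,-0.015],"angular": [0,0,0]},{"gripper": 0,"offset": [0.18,-0.2,-0.015],"angular": [0,0,0]},{"gripper": 0,"offset": [0.18,-0.2,-0.015],"angular": [0,0,0]},{"gripper": 0,"offset": [0.18,-0.2,-0.015],"angular": [0,0,0]},{"gripper": 0,"offset": [0.18,-0.2,-0.015],"angular": [0,0,0]}]}}

```text
t: 1.1
eef_pos: [0.4794, -0.2008, 0.3223]
tool_rot: [0.001, 1.0, 0.022, 0.0]
contact_force: [1.4, -0.5, 0.4]
gripper_width: 1.002
grasp_force: 0.0
```

>>> {"api": "drive_tool", "payload": {"deltas": [{"gripper": 0,"offset": [0,0,0],"angular": [0,0,0]},{"gripper": 0,"offset": [0,0,0],"angular": [0,0,0]}]}}

```text
t: 1.3
eef_pos: [0.479, -0.2014, 0.3219]
tool_rot: [0.001, 1.0, 0.024, -0.0]
contact_force: [-0.7, -1.3, -0.5]
gripper_width: 0.999
grasp_force: 0.0
```

```bash
python3 -c "
from h import *
import pickle
m=optics.camera_model('wrist');im=optics.read_camera('wrist');pickle.dump((m,im),open('wg.pkl','wb'))
cv2.imwrite('pics/wg.png',cv2.resize(im,(800,600),interpolation=cv2.INTER_CUBIC))
delta([.52,.18,.32],.045)"
```

```text
t 1.35 pos [ 0.4782 -0.2029  0.3218] F [ 0.6 -0.1 -1. ] offset [0.0591, -0.3806, 0.0011] angular [0.0021, 0.0013, 0.0002]
```

View pics/wg.png

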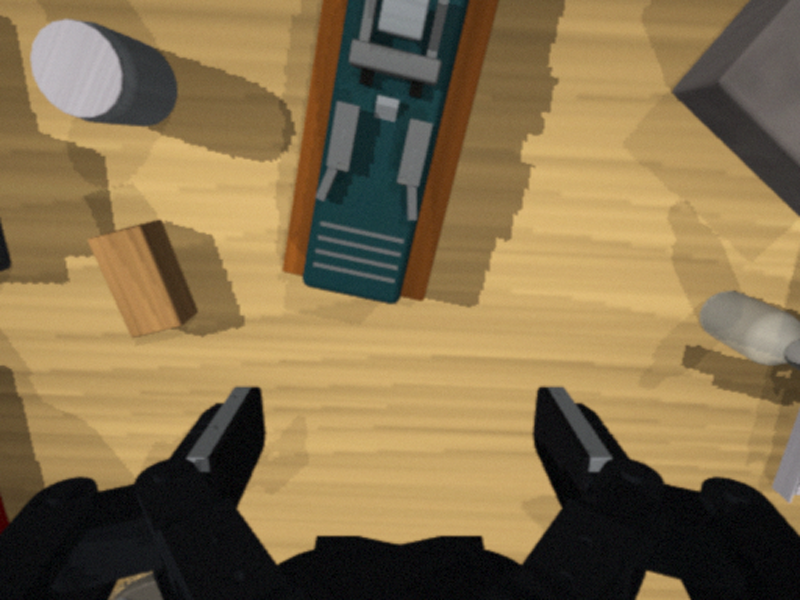

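The wrist view shows the grinder: left rail (336,101),(359,106),(349,171),(326,163), right rail (411,119),(433,122),(420,188),(398,183), catch tooth at (387,107), crossbar at (395,60).

```bash
python3 -c "
from h import *
import pickle
m,im=pickle.load(open('wg.pkl','rb'));print(m.keys())
G=[(.04,.031,.0735),(.04,.0165,.0735),(0,.0165,.0735),(0,.031,.0735),(.04,-.0165,.0735),(.04,-.031,.0735),(0,-.031,.0735),(0,-.0165,.0735)]
uv=(np.array([(336,101),(359,106),(349,171),(326,163),(411,119),(433,122),(420,188),(398,183)])+.5)/1.5625-.5
T=optics.camera_model('top');g=px([(530,242),(573,245),(562,350),(522,348),(652,262),(693,263),(685,365),(645,360)],400,294,125)
print(fit(m,G,uv,[.54,-.18,-.14]))
delta([.50,.18,.33],.045)
"
```

```text
dict_keys(['fx', 'fy', 'cx', 'cy', 'cam_to_world'])
(array([ 0.539739  , -0.18206138, -0.163317  ]), [[0.5, 0.11], [0.35, 0.25], [-0.43, -0.08], [0.27, 1.96], [-0.11, -0.54], [0.08, 0.81], [-0.55, -1.01], [-0.21, -0.82]])
t 1.35 pos [ 0.4782 -0.2029  0.3218] F [ 0.6 -0.1 -1. ] offset [0.0391, -0.3815, -0.0089] angular [0.0021, 0.0013, 0.0002]
```

>>> {"api": "drive_tool", "payload": {"deltas": [{"gripper": 0,"offset": [0.039,-0.38,-0.01],"angular": [0,0,0]},{"gripper": 0,"offset": [0.039,-0.38,-0.01],"angular": [0,0,0]},{"gripper": 0,"offset": [0.039,-0.38,-0.01],"angular": [0,0,0]},{"gripper": 0,"offset": [0.039,-0.38,-0.01],"angular": [0,0,0]},{"gripper": 0,"offset": [0.039,-0.38,-0.01],"angular": [0,0,0]}]}}

```text
t: 1.85
eef_pos: [0.4925, 0.0464, 0.3284]
tool_rot: [0.001, 1.0, 0.02, 0.0]
contact_force: [1.1, 0.3, -0.6]
gripper_width: 0.999
grasp_force: 0.0
```

>>> {"api": "drive_tool", "payload": {"deltas": [{"gripper": 0,"offset": [0.015,-0.13,0],"angular": [0,0,0]},{"gripper": 0,"offset": [0.015,-0.13,0],"angular": [0,0,0]},{"gripper": 0,"offset": [0.015,-0.13,0],"angular": [0,0,0]},{"gripper": 0,"offset": [0.015,-0.13,0],"angular": [0,0,0]},{"gripper": 0,"offset": [0.015,-0.13,0],"angular": [0,0,0]}]}}

```text
t: 2.35
eef_pos: [0.5023, 0.1759, 0.3277]
tool_rot: [0.001, 1.0, 0.022, -0.0]
contact_force: [-0.6, 0.1, 0.2]
gripper_width: 1.005
grasp_force: 0.0
```

```bash
python3 -c "
from h import *
import pickle
m=optics.camera_model('wrist');im=optics.read_camera('wrist');pickle.dump((m,im),open('wc.pkl','wb'))
im=cv2.convertScaleAbs(im,alpha=1.6,beta=15)
cv2.imwrite('pics/wc.png',cv2.resize(im,(800,600),interpolation=cv2.INTER_CUBIC))
delta([.62,.1835,.2],.045)"
```

```text
t 2.4 pos [0.5024 0.1751 0.3277] F [ 0.3 -0.3 -0.2] offset [0.1179, -0.0039, 0.1276] angular [0.004, 0.0008, -0.0039]
```

View pics/wc.png

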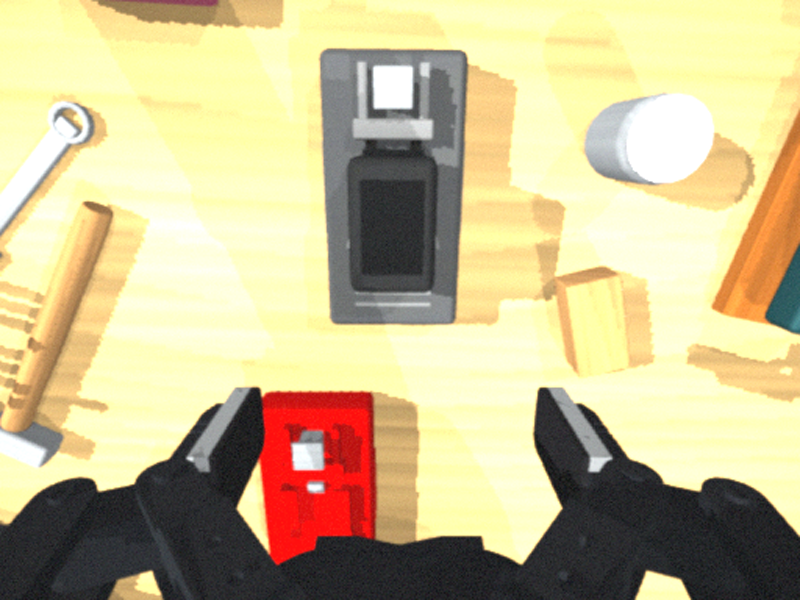

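The charger is almost parallel to the image: outline (320,52),(467,52),(455,322),(330,322). Pad centre is at (392,87), and the pack top spans x 351–437, y 156–291.

```bash
python3 -c "
from h import *
import pickle
m,im=pickle.load(open('wc.pkl','rb'))
f=lambda a,z:unproj(m,(np.array(a)+.5)/1.5625-.5,z)
c=f([(320,52),(467,52),(455,322),(330,322)],.04);print(c.round(4).tolist());d=(c[0]+c[1]-c[2]-c[3])/2;print('yaw',d[1]/d[0],np.linalg.norm(d),np.linalg.norm(c[0]-c[1]),np.linalg.norm(c[2]-c[3]))
pad=f([(372,66),(411,66),(412,108),(373,108)],.066);print('pad',pad.mean(0).round(4))
p=f([(351,156),(437,157),(433,291),(352,291)],.101);print('pack',p.round(4).tolist(),p.mean(0).round(4));d=(p[0]+p[1]-p[2]-p[3])/2;print(d[1]/d[0],np.linalg.norm(d))
print(m['cx'],m['cy'])
delta([.619,.183,.165],.05)
"
```

```text
[[0.6413, 0.2349, 0.04], [0.6457, 0.1345, 0.04], [0.4485, 0.127, 0.04], [0.4443, 0.2286, 0.04]]
yaw 0.03499099434619372 0.19717185275874072 0.100432046210236 0.10169090695294612
pad [0.6185 0.1845 0.066 ]
pack [[0.5757, 0.2072, 0.101], [0.5773, 0.1553, 0.101], [0.4927, 0.1522, 0.101], [0.4904, 0.2056, 0.101]] [0.534  0.1801 0.101 ]
0.027692622049993215 0.08496590132535047
255.06774411628555 191.2576094287704
t 2.4 pos [0.5024 0.1751 0.3277] F [ 0.3 -0.3 -0.2] offset [0.1169, -0.0035, 0.1626] angular [0.004, 0.0008, -0.0102]
```

>>> {"api": "drive_tool", "payload": {"deltas": [{"gripper": 255,"offset": [0.117,-0.0045,0.163],"angular": [0.004,0,0]},{"gripper": 255,"offset": [0.117,-0.0045,0.163],"angular": [0.004,0,0]},{"gripper": 255,"offset": [0.117,-0.0045,0.163],"angular": [0.004,0,0]},{"gripper": 255,"offset": [0.117,-0.0045,0.163],"angular": [0.004,0,0]},{"gripper": 255,"offset": [0.117,-0.0045,0.163],"angular": [0.004,0,0]}], "grip_force": 40}}

```text
t: 2.9
eef_pos: [0.6188, 0.1815, 0.1569]
tool_rot: [0.002, 1.0, 0.02, -0.005]
contact_force: [-1.0, -0.9, -1.0]
gripper_width: 0.147
grasp_force: 0.0
```

>>> {"api": "drive_tool", "payload": {"deltas": [{"gripper": 255,"offset": [0,0,0.005],"angular": [0,0,0]},{"gripper": 255,"offset": [0,0,0.015],"angular": [0,0,0]},{"gripper": 255,"offset": [0,0,0.021],"angular": [0,0,0]}]}}

```text
t: 3.2
eef_pos: [0.6188, 0.1867, 0.1456]
tool_rot: [-0.001, 1.0, 0.022, 0.001]
contact_force: [-0.1, 0.0, 0.2]
gripper_width: -0.001
grasp_force: 0.0
```

```bash
python3 -c "
from h import *
delta([.6185,.184,.133],.045)
"
```

```text
t 3.2 pos [0.6188 0.1867 0.1456] F [-0.1  0.   0.2] offset [-0.0005, 0.0027, 0.0126] angular [-0.0022, -0.0034, -0.0004]
```

>>> {"api": "drive_tool", "payload": {"deltas": [{"gripper": 255,"offset": [0,0.0025,0.006],"angular": [0,0,0]},{"gripper": 255,"offset": [0,0.0025,0.009],"angular": [0,0,0]},{"gripper": 255,"offset": [0,0.0025,0.012],"angular": [0,0,0]},{"gripper": 255,"offset": [0,0.0025,0.012],"angular": [0,0,0]}]}}

```text
t: 3.6
eef_pos: [0.6191, 0.1844, 0.133]
tool_rot: [-0.001, 1.0, 0.023, 0.001]
contact_force: [-1.6, -1.4, 5.8]
gripper_width: -0.0
grasp_force: 2.5
```

>>> {"api": "drive_tool", "payload": {"deltas": [{"gripper": 255,"offset": [0,0,0.001],"angular": [0,0,0]},{"gripper": 255,"offset": [0,0,0.001],"angular": [0,0,0]},{"gripper": 255,"offset": [0,0,0.001],"angular": [0,0,0]}]}}

```text
t: 3.9
eef_pos: [0.6191, 0.1845, 0.1322]
tool_rot: [-0.001, 1.0, 0.022, 0.001]
contact_force: [-1.5, -1.7, 4.5]
gripper_width: 0.001
grasp_force: 2.7
```

```bash
python3 -c "
from h import *
a=np.load('scene.npy');b=optics.read_camera('scene');np.save('scene1.npy',b)
f=lambda im:cv2.resize(im[180:250,270:330],None,fx=6,fy=6,interpolation=cv2.INTER_CUBIC)
cv2.imwrite('pics/press.png',cv2.convertScaleAbs(np.hstack([f(a),f(b)]),alpha=1.6,beta=15))"
```

```text
(no output)
```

View pics/press.png

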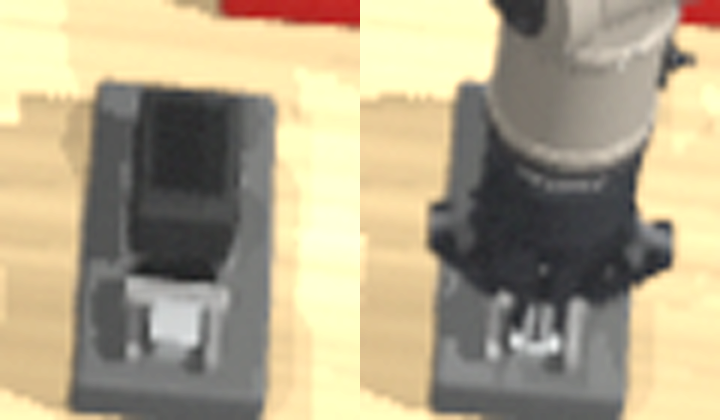

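The arm hides the pack here, but the fingertips are on the pad. I'll press a little further, then rise and look.

>>> {"api": "drive_tool", "payload": {"deltas": [{"gripper": 255,"offset": [0,0,0.001],"angular": [0,0,0]},{"gripper": 255,"offset": [0,0,0.002],"angular": [0,0,0]},{"gripper": 255,"offset": [0,0,0.002],"angular": [0,0,0]}]}}

```text
t: 4.25
eef_pos: [0.6193, 0.1845, 0.1314]
tool_rot: [-0.0, 1.0, 0.022, 0.001]
contact_force: [-4.2, -2.6, 14.1]
gripper_width: 0.002
grasp_force: 7.2
```

>>> {"api": "drive_tool", "payload": {"deltas": [{"gripper": 255,"offset": [0,0,-0.04],"angular": [0,0,0]},{"gripper": 255,"offset": [-0.05,0,-0.08],"angular": [0,0,0]},{"gripper": 0,"offset": [-0.095,0,-0.12],"angular": [0,0,0]},{"gripper": 0,"offset": [-0.11,0,-0.15],"angular": [0,0,0]},{"gripper": 0,"offset": [-0.11,0,-0.15],"angular": [0,0,0]}]}}

```text
t: 4.75
eef_pos: [0.5075, 0.1808, 0.2841]
tool_rot: [-0.002, 1.0, 0.024, 0.003]
contact_force: [0.6, 0.5, 0.8]
gripper_width: 0.506
grasp_force: 0.0
```

>>> {"api": "drive_tool", "payload": {"deltas": [{"gripper": 0,"offset": [0,0,0],"angular": [0,0,0]},{"gripper": 0,"offset": [0,0,0],"angular": [0,0,0]}]}}

```text
t: 4.95
eef_pos: [0.5094, 0.179, 0.2786]
tool_rot: [-0.001, 1.0, 0.022, 0.0]
contact_force: [0.8, -1.2, -0.9]
gripper_width: 0.846
grasp_force: 0.0
```

```bash
python3 -c "
from h import *
import pickle
m=optics.camera_model('wrist');im=optics.read_camera('wrist');pickle.dump((m,im),open('wd.pkl','wb'))
im=cv2.convertScaleAbs(im,alpha=1.6,beta=15)
cv2.imwrite('pics/wd.png',cv2.resize(im,(800,600),interpolation=cv2.INTER_CUBIC))
delta([.514,.18,.17],.042)"
```

```text
t 5.0 pos [0.5093 0.1789 0.278 ] F [0.2 0.8 0. ] offset [0.0049, -0.0008, 0.108] angular [-0.0013, 0.0015, 0.003]
```

View pics/wd.png

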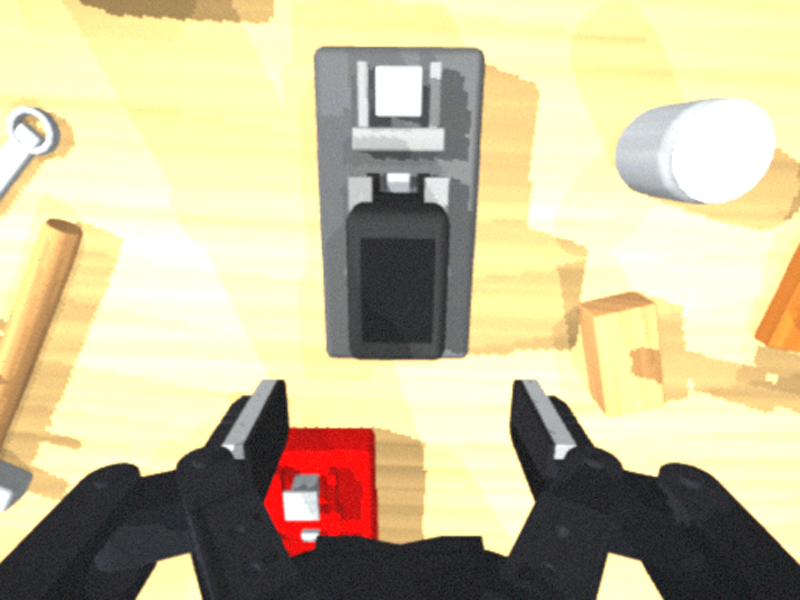

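The pack has sprung back: its top now spans x 347–447, y 205–358, showing the catch tooth and rail ends at y≈180. Next I'll measure it and grasp.

```bash
python3 -c "
from h import *
import pickle
m,im=pickle.load(open('wd.pkl','rb'))
f=lambda a,z:unproj(m,(np.array(a)+.5)/1.5625-.5,z)
p=f([(350,206),(447,206),(444,358),(350,358)],.101);print('pack',p.round(4).tolist(),p.mean(0).round(4));d=(p[0]+p[1]-p[2]-p[3])/2;print(d[1]/d[0],np.linalg.norm(d),np.linalg.norm(p[0]-p[1]))
delta([p.mean(0)[0],p.mean(0)[1],.149],.04)
"
```

```text
pack [[0.559, 0.2067, 0.101], [0.5612, 0.1563, 0.101], [0.4747, 0.1515, 0.101], [0.4723, 0.2057, 0.101]] [0.5168 0.18   0.101 ]
0.0332473527582199 0.08668229163069828 0.05045444701665142
t 5.0 pos [0.5093 0.1789 0.278 ] F [0.2 0.8 0. ] offset [0.0077, -0.0006, 0.129] angular [-0.0013, 0.0015, 0.0055]
```

>>> {"api": "drive_tool", "payload": {"deltas": [{"gripper": 0,"offset": [0.006,-0.001,0.05],"angular": [0,0,0]},{"gripper": 0,"offset": [0.006,-0.001,0.095],"angular": [0,0,0]},{"gripper": 0,"offset": [0.006,-0.001,0.125],"angular": [0,0,0]},{"gripper": 0,"offset": [0.006,-0.001,0.142],"angular": [0,0,0]},{"gripper": 0,"offset": [0.006,-0.001,0.142],"angular": [0,0,0]}]}}

```text
t: 5.5
eef_pos: [0.5133, 0.1798, 0.1329]
tool_rot: [0.0, 1.0, 0.022, -0.004]
contact_force: [0.6, 0.1, 0.5]
gripper_width: 1.003
grasp_force: 0.0
```

>>> {"api": "drive_tool", "payload": {"deltas": [{"gripper": 255,"offset": [0,0,0],"angular": [0,0,0]},{"gripper": 255,"offset": [0,0,0],"angular": [0,0,0]},{"gripper": 255,"offset": [0,0,0],"angular": [0,0,0]},{"gripper": 255,"offset": [0,0,0],"angular": [0,0,0]},{"gripper": 255,"offset": [0,0,0],"angular": [0,0,0]}], "grip_force": 60}}

```text
t: 6.0
eef_pos: [0.5157, 0.1812, 0.1383]
tool_rot: [-0.001, 1.0, 0.022, 0.001]
contact_force: [-0.2, -0.3, 5.8]
gripper_width: 0.649
grasp_force: 64.5
```

```bash
python3 -c "
from h import *
delta([.475,.178,.135],.04);o=bot.get_obs();print(o['gripper_width'],o['grasp_force'],o['torque'])"
```

```text
t 6.0 pos [0.5157 0.1812 0.1383] F [-0.2 -0.3  5.8] offset [-0.0408, 0.0014, 0.0032] angular [-0.0029, -0.003, 0.0062]
0.6490850208333611 64.53803300857544 [ 0.0729134   0.0512604  -0.02048082]
```

>>> {"api": "drive_tool", "payload": {"deltas": [{"gripper": 255,"offset": [-0.012,0,-0.002],"angular": [0,0,0]},{"gripper": 255,"offset": [-0.025,0,-0.002],"angular": [0,0,0]},{"gripper": 255,"offset": [-0.038,0,-0.002],"angular": [0,0,0]},{"gripper": 255,"offset": [-0.047,0,-0.002],"angular": [0,0,0]},{"gripper": 255,"offset": [-0.047,0,-0.002],"angular": [0,0,0]}]}}

```text
t: 6.5
eef_pos: [0.4658, 0.1785, 0.1388]
tool_rot: [-0.0, 1.0, 0.023, -0.001]
contact_force: [0.1, -0.3, -5.0]
gripper_width: 0.649
grasp_force: 64.3
```

>>> {"api": "drive_tool", "payload": {"deltas": [{"gripper": 255,"offset": [-0.002,0,-0.01],"angular": [0,0,0]},{"gripper": 255,"offset": [-0.002,0,-0.03],"angular": [0,0,0]},{"gripper": 255,"offset": [-0.002,0,-0.07],"angular": [0,0,0]},{"gripper": 255,"offset": [-0.002,0,-0.11],"angular": [0,0,0]},{"gripper": 255,"offset": [-0.002,0,-0.11],"angular": [0,0,0]}]}}

```text
t: 7.0
eef_pos: [0.4692, 0.1803, 0.2552]
tool_rot: [-0.003, 1.0, 0.022, 0.005]
contact_force: [1.2, 0.8, -4.2]
gripper_width: 0.648
grasp_force: 65.9
```

```bash
python3 -c "
from h import *
import pickle
m=optics.camera_model('wrist');im=optics.read_camera('wrist');pickle.dump((m,im),open('we.pkl','wb'))
im=cv2.convertScaleAbs(im,alpha=1.6,beta=15)
cv2.imwrite('pics/we.png',cv2.resize(im,(800,600),interpolation=cv2.INTER_CUBIC))
g=np.array([.5405,-.182]);y=-.155;c=np.array([np.cos(y),np.sin(y)])
delta([*(g-.085*c),.24],y)"
```

```text
t 7.05 pos [0.468  0.1794 0.2525] F [ 1.1 -0.2 -5.7] offset [-0.027, 0.3475, 0.011] angular [-0.0059, -0.0087, 0.254]
```

View pics/we.png

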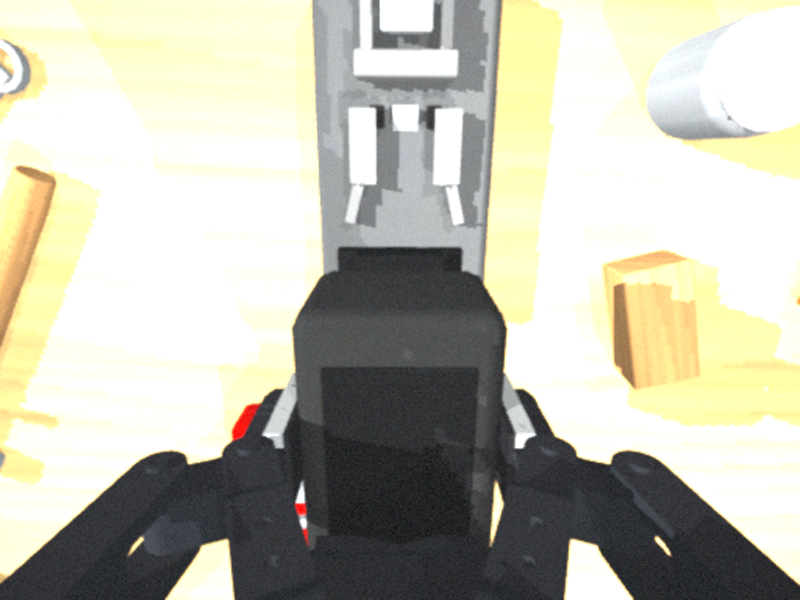

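```bash
python3 -c "
from h import *
import pickle
m,im=pickle.load(open('we.pkl','rb'))
G=[(.04,.031,.0515),(.04,.0165,.0515),(0,.0165,.0515),(0,.031,.0515),(.04,-.0165,.0515),(.04,-.031,.0515),(0,-.031,.0515),(0,-.0165,.0515)]
uv=(np.array([(349,107),(377,108),(375,185),(349,185),(435,108),(462,108),(461,185),(435,185)])+.5)/1.5625-.5
p,r=fit(m,G,uv,[.54,.18,.04]);print(p,r)
t=p[0]-.5157;print('true midline y at that x',.1812+.044*t)
"
```

```text
[0.53138782 0.18050118 0.04063083] [[-0.33, 0.86], [-1.17, 0.27], [0.65, -0.58], [0.98, -0.64], [0.61, 0.37], [0.43, 0.42], [-0.9, -0.4], [-0.59, -0.45]]
true midline y at that x 0.18189026421622215
```

>>> {"api": "drive_tool", "payload": {"deltas": [{"gripper": 255,"offset": [-0.027,0.347,0.011],"angular": [0,0,0.254]},{"gripper": 255,"offset": [-0.027,0.347,0.011],"angular": [0,0,0.254]},{"gripper": 255,"offset": [-0.027,0.347,0.011],"angular": [0,0,0.254]},{"gripper": 255,"offset": [-0.027,0.347,0.011],"angular": [0,0,0.254]},{"gripper": 255,"offset": [-0.027,0.347,0.011],"angular": [0,0,0.254]}]}}

```text
t: 7.55
eef_pos: [0.4568, -0.0732, 0.2399]
tool_rot: [-0.001, 0.997, -0.077, -0.001]
contact_force: [2.7, 0.7, -4.8]
gripper_width: 0.645
grasp_force: 66.2
```

```bash
python3 -c "
from h import *
g=np.array([.5405,-.182]);y=-.155;c=np.array([np.cos(y),np.sin(y)])
delta([*(g-.085*c),.24],y)"
```

```text
t 7.55 pos [ 0.4568 -0.0732  0.2399] F [ 2.7  0.7 -4.8] offset [0.0144, 0.0946, -0.0003] angular [-0.0018, 0.0021, 0.0009]
```

>>> {"api": "drive_tool", "payload": {"deltas": [{"gripper": 255,"offset": [0.0145,0.0945,0],"angular": [0,0,0]},{"gripper": 255,"offset": [0.0145,0.0945,0],"angular": [0,0,0]},{"gripper": 255,"offset": [0.0145,0.0945,0],"angular": [0,0,0]},{"gripper": 255,"offset": [0.0145,0.0945,0],"angular": [0,0,0]},{"gripper": 255,"offset": [0.0145,0.0945,0],"angular": [0,0,0]}]}}

```text
t: 8.05
eef_pos: [0.4574, -0.1656, 0.2399]
tool_rot: [-0.001, 0.997, -0.076, -0.001]
contact_force: [0.2, 0.2, -4.9]
gripper_width: 0.648
grasp_force: 66.6
```

```bash
python3 -c "
from h import *
import pickle
m=optics.camera_model('wrist');im=optics.read_camera('wrist');pickle.dump((m,im),open('wf.pkl','wb'))
im=cv2.convertScaleAbs(im[:256,90:431],alpha=1.4,beta=10)
cv2.imwrite('pics/wf.png',cv2.resize(im,None,fx=2.34375,fy=2.34375,interpolation=cv2.INTER_CUBIC))
o=bot.get_obs();print(o['eef_pos'],o['tool_rot'])"
```

```text
[ 0.45757475 -0.16530582  0.24011199] [-1.19092605e-03  9.97107791e-01 -7.59887612e-02 -5.86462060e-04]
```

View pics/wf.png

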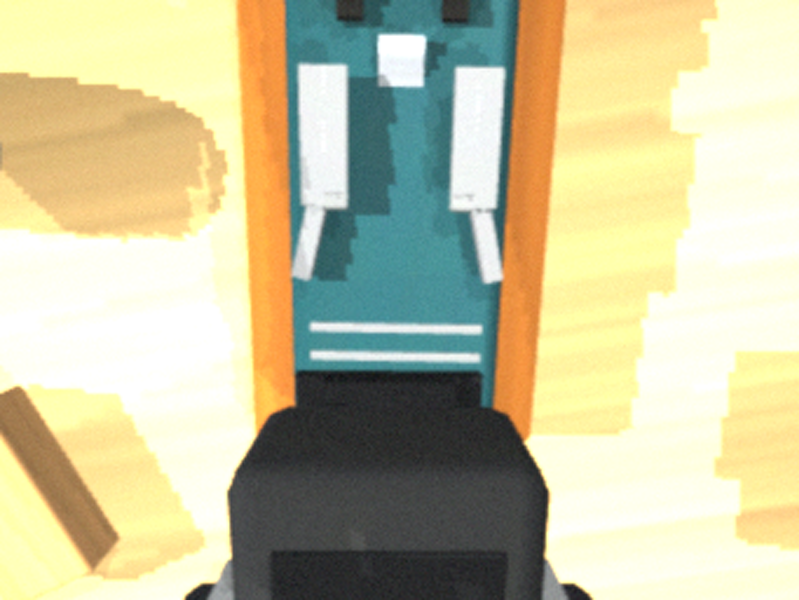

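The rails are centred ahead of the pack: left (298,65),(347,65),(347,207),(301,207), right (455,67),(505,67),(498,209),(450,209). Pack foot front is at x 297–482, y≈373.

```bash
cat >> h.py <<'E'
gp=np.array([0,0,0.])
def gdelta(gp,x,z):
    c,s=np.cos(gp[2]),np.sin(gp[2]);o=bot.get_obs();d=o['eef_pos'][:2]-gp[:2]
    print('in grinder x,y',(d@[c,s]).round(4),(d@[-s,c]).round(4),'yaw',2*np.arctan2(o['tool_rot'][2],o['tool_rot'][1])-gp[2])
    delta([gp[0]+x*c,gp[1]+x*s,z],gp[2])
E
python3 -c "
from h import *
import pickle
m,im=pickle.load(open('wf.pkl','rb'))
G=[(.04,.031,.0735),(.04,.0165,.0735),(0,.0165,.0735),(0,.031,.0735),(.04,-.0165,.0735),(.04,-.031,.0735),(0,-.031,.0735),(0,-.0165,.0735)]
uv=(np.array([(298,65),(347,65),(347,207),(301,207),(455,67),(505,67),(498,209),(450,209)])+.5)/2.34375-.5+[90,0]
p,r=fit(m,G,uv,[.54,-.18,-.15]);print(p,r)
b=p[:2]+.0014*np.array([-np.sin(p[2]),np.cos(p[2])]);gp=[*b,p[2]]
np.save('gp.npy',gp);print(gp);gdelta(gp,-.076,.175)
"
```

```text
[ 0.53959771 -0.18160293 -0.1656629 ] [[-0.15, 0.01], [-0.37, 0.27], [-0.0, 0.01], [0.09, -0.23], [0.62, 0.0], [-0.04, 0.26], [-0.47, -0.07], [0.49, -0.3]]
[np.float64(0.5398285790254724), np.float64(-0.18022209968539313), np.float64(-0.1656629013944511)]
in grinder x,y -0.0836 0.0011 yaw 0.013538602907192665
t 8.1 pos [ 0.4576 -0.1653  0.2401] F [-0.3  0.7 -5.1] offset [0.0077, 0.0014, 0.0651] angular [-0.0029, 0.0017, 0.0172]
```

>>> {"api": "drive_tool", "payload": {"deltas": [{"gripper": 255,"offset": [0.0075,0.0015,0.03],"angular": [-0.002,0.0015,0.015]},{"gripper": 255,"offset": [0.0075,0.0015,0.06],"angular": [-0.002,0.0015,0.015]},{"gripper": 255,"offset": [0.0075,0.0015,0.072],"angular": [-0.002,0.0015,0.015]},{"gripper": 255,"offset": [0.0075,0.0015,0.074],"angular": [-0.002,0.0015,0.015]},{"gripper": 255,"offset": [0.0075,0.0015,0.074],"angular": [-0.002,0.0015,0.015]}]}}

```text
t: 8.6
eef_pos: [0.4653, -0.1688, 0.1671]
tool_rot: [-0.0, 0.997, -0.082, 0.001]
contact_force: [0.3, -0.1, -4.6]
gripper_width: 0.649
grasp_force: 66.3
```

```bash
python3 -c "
from h import *
gdelta(np.load('gp.npy'),-.04,.161)"
```

```text
in grinder x,y -0.0754 -0.001 yaw 0.0005138006473816847
t 8.6 pos [ 0.4653 -0.1688  0.1671] F [ 0.3 -0.1 -4.6] offset [0.0354, -0.001, 0.0062] angular [-0.0003, -0.0016, 0.0007]
```

>>> {"api": "drive_tool", "payload": {"deltas": [{"gripper": 255,"offset": [0,-0.001,0.003],"angular": [0,0,0]},{"gripper": 255,"offset": [0,-0.001,0.005],"angular": [0,0,0]},{"gripper": 255,"offset": [0,-0.001,0.006],"angular": [0,0,0]},{"gripper": 255,"offset": [0,-0.001,0.006],"angular": [0,0,0]}]}}

```text
t: 9.0
eef_pos: [0.4651, -0.1684, 0.161]
tool_rot: [0.0, 0.997, -0.083, 0.001]
contact_force: [0.1, -1.4, -4.8]
gripper_width: 0.648
grasp_force: 66.4
```

>>> {"api": "drive_tool", "payload": {"deltas": [{"gripper": 255,"offset": [0,0,0.001],"angular": [0,0,0]},{"gripper": 255,"offset": [0,0,0.001],"angular": [0,0,0]}]}}

```text
t: 9.2
eef_pos: [0.4653, -0.1685, 0.1603]
tool_rot: [0.0, 0.997, -0.083, 0.001]
contact_force: [-1.6, -0.9, 2.9]
gripper_width: 0.649
grasp_force: 67.3
```

>>> {"api": "drive_tool", "payload": {"deltas": [{"gripper": 255,"offset": [0.006,0,-0.0007],"angular": [0,0,0]},{"gripper": 255,"offset": [0.012,0,-0.0007],"angular": [0,0,0]},{"gripper": 255,"offset": [0.018,0,-0.0007],"angular": [0,0,0]},{"gripper": 255,"offset": [0.024,0,-0.0007],"angular": [0,0,0]}]}}

```text
t: 9.6
eef_pos: [0.4894, -0.1724, 0.1603]
tool_rot: [-0.0, 0.997, -0.083, 0.001]
contact_force: [-0.7, -0.0, -2.2]
gripper_width: 0.647
grasp_force: 66.6
```

```bash
python3 -c "
from h import *
gdelta(np.load('gp.npy'),-.03,.161)"
```

```text
in grinder x,y -0.051 -0.0006 yaw -0.0004367460117689903
t 9.6 pos [ 0.4894 -0.1724  0.1603] F [-0.7 -0.  -2.2] offset [0.021, -0.0006, -0.0007] angular [-0.0002, -0.0013, -0.0006]
```

>>> {"api": "drive_tool", "payload": {"deltas": [{"gripper": 255,"offset": [0.004,-0.0003,-0.0002],"angular": [0,0,0]},{"gripper": 255,"offset": [0.008,-0.0003,-0.0002],"angular": [0,0,0]},{"gripper": 255,"offset": [0.012,-0.0003,-0.0002],"angular": [0,0,0]},{"gripper": 255,"offset": [0.016,-0.0003,-0.0002],"angular": [0,0,0]}]}}

```text
t: 10.0
eef_pos: [0.5048, -0.1747, 0.1606]
tool_rot: [0.0, 0.997, -0.083, 0.0]
contact_force: [-0.3, -0.5, -4.7]
gripper_width: 0.647
grasp_force: 66.6
```

```bash
python3 -c "
from h import *
gdelta(np.load('gp.npy'),-.02,.161);o=bot.get_obs();print(o['torque'])"
```

```text
in grinder x,y -0.0355 -0.0003 yaw -0.0005908426104035969
t 10.0 pos [ 0.5048 -0.1747  0.1606] F [-0.3 -0.5 -4.7] offset [0.0155, -0.0004, -0.0004] angular [-0.0001, -0.0012, -0.0008]
[ 0.00934416 -0.03568895  0.04490179]
```

>>> {"api": "drive_tool", "payload": {"deltas": [{"gripper": 255,"offset": [0.005,0,0],"angular": [0,0,0]},{"gripper": 255,"offset": [0.01,0,0],"angular": [0,0,0]},{"gripper": 255,"offset": [0.015,0,0],"angular": [0,0,0]},{"gripper": 255,"offset": [0.02,0,0],"angular": [0,0,0]}]}}

```text
t: 10.4
eef_pos: [0.5247, -0.1781, 0.1607]
tool_rot: [0.0, 0.997, -0.083, 0.001]
contact_force: [-0.5, -1.2, -4.4]
gripper_width: 0.645
grasp_force: 66.6
```

>>> {"api": "drive_tool", "payload": {"deltas": [{"gripper": 255,"offset": [0.002,0,0],"angular": [0,0,0]},{"gripper": 255,"offset": [0.004,0,0],"angular": [0,0,0]}]}}

```text
t: 10.6
eef_pos: [0.5284, -0.1786, 0.1606]
tool_rot: [0.0, 0.997, -0.083, 0.0]
contact_force: [-0.9, 0.2, -4.7]
gripper_width: 0.647
grasp_force: 66.6
```

>>> {"api": "drive_tool", "payload": {"deltas": [{"gripper": 255,"offset": [0.0015,0,0],"angular": [0,0,0]},{"gripper": 255,"offset": [0.003,0,0],"angular": [0,0,0]}]}}

```text
t: 10.8
eef_pos: [0.5311, -0.1791, 0.1606]
tool_rot: [0.0, 0.997, -0.083, 0.0]
contact_force: [0.6, 0.1, -5.5]
gripper_width: 0.651
grasp_force: 66.6
```

>>> {"api": "drive_tool", "payload": {"deltas": [{"gripper": 255,"offset": [0.001,0,0],"angular": [0,0,0]},{"gripper": 255,"offset": [0.002,0,0],"angular": [0,0,0]}]}}

```text
t: 11.0
eef_pos: [0.5327, -0.1794, 0.1606]
tool_rot: [0.0, 0.997, -0.083, -0.0]
contact_force: [-2.7, 0.7, -2.4]
gripper_width: 0.644
grasp_force: 66.7
```

>>> {"api": "drive_tool", "payload": {"deltas": [{"gripper": 255,"offset": [0.001,0,0],"angular": [0,0,0]},{"gripper": 255,"offset": [0.002,0,0],"angular": [0,0,0]}]}}

```text
t: 11.2
eef_pos: [0.5344, -0.1797, 0.1606]
tool_rot: [0.0, 0.997, -0.083, -0.0]
contact_force: [-3.7, 1.6, -1.0]
gripper_width: 0.645
grasp_force: 66.8
```

>>> {"api": "drive_tool", "payload": {"deltas": [{"gripper": 255,"offset": [0.001,0,0],"angular": [0,0,0]},{"gripper": 255,"offset": [0.002,0,0],"angular": [0,0,0]}]}}

```text
t: 11.4
eef_pos: [0.5367, -0.1801, 0.1607]
tool_rot: [0.0, 0.997, -0.083, 0.0]
contact_force: [-3.7, 0.4, -0.5]
gripper_width: 0.647
grasp_force: 66.8
```

>>> {"api": "drive_tool", "payload": {"deltas": [{"gripper": 255,"offset": [0.001,0,0],"angular": [0,0,0]},{"gripper": 255,"offset": [0.002,0,0],"angular": [0,0,0]}]}}

```text
t: 11.6
eef_pos: [0.5389, -0.1804, 0.1607]
tool_rot: [0.0, 0.997, -0.083, 0.0]
contact_force: [-5.0, 1.5, -0.6]
gripper_width: 0.65
grasp_force: 66.9
```

>>> {"api": "drive_tool", "payload": {"deltas": [{"gripper": 255,"offset": [0.001,0,0],"angular": [0,0,0]},{"gripper": 255,"offset": [0.001,0,0],"angular": [0,0,0]}]}}

```text
t: 11.8
eef_pos: [0.5396, -0.1806, 0.1605]
tool_rot: [-0.0, 0.997, -0.083, -0.0]
contact_force: [-6.0, 0.6, 0.1]
gripper_width: 0.641
grasp_force: 66.9
```

>>> {"api": "drive_tool", "payload": {"deltas": [{"gripper": 255,"offset": [0.001,0,0],"angular": [0,0,0]},{"gripper": 255,"offset": [0.001,0,0],"angular": [0,0,0]}]}}

```text
t: 12.0
eef_pos: [0.542, -0.1809, 0.1611]
tool_rot: [0.0, 0.997, -0.083, 0.002]
contact_force: [-0.9, -0.4, 1.2]
gripper_width: 0.647
grasp_force: 67.3
```

>>> {"api": "drive_tool", "payload": {"deltas": [{"gripper": 255,"offset": [0.001,0,0],"angular": [0,0,0]},{"gripper": 255,"offset": [0.001,0,0],"angular": [0,0,0]}]}}

```text
t: 12.2
eef_pos: [0.5434, -0.1811, 0.1613]
tool_rot: [0.0, 0.997, -0.083, 0.002]
contact_force: [0.0, 0.2, -0.5]
gripper_width: 0.647
grasp_force: 67.3
```

>>> {"api": "drive_tool", "payload": {"deltas": [{"gripper": 255,"offset": [0.001,0,0],"angular": [0,0,0]},{"gripper": 255,"offset": [0.001,0,0],"angular": [0,0,0]}]}}

```text
t: 12.4
eef_pos: [0.5437, -0.1812, 0.161]
tool_rot: [0.0, 0.997, -0.083, 0.001]
contact_force: [-0.4, -0.1, 0.1]
gripper_width: 0.644
grasp_force: 67.3
```

>>> {"api": "drive_tool", "payload": {"deltas": [{"gripper": 255,"offset": [0.001,0,0],"angular": [0,0,0]},{"gripper": 255,"offset": [0.001,0,0],"angular": [0,0,0]}]}}

```text
t: 12.6
eef_pos: [0.5441, -0.1813, 0.1607]
tool_rot: [0.0, 0.997, -0.083, 0.001]
contact_force: [-1.1, -0.5, -0.6]
gripper_width: 0.65
grasp_force: 67.3
```

>>> {"api": "drive_tool", "payload": {"deltas": [{"gripper": 255,"offset": [0.001,0,0],"angular": [0,0,0]},{"gripper": 255,"offset": [0.001,0,0],"angular": [0,0,0]}]}}

```text
t: 12.8
eef_pos: [0.545, -0.1815, 0.1606]
tool_rot: [0.0, 0.997, -0.083, 0.0]
contact_force: [-1.8, 0.0, 0.2]
gripper_width: 0.649
grasp_force: 67.3
```

>>> {"api": "drive_tool", "payload": {"deltas": [{"gripper": 255,"offset": [0.001,0,0],"angular": [0,0,0]},{"gripper": 255,"offset": [0.001,0,0],"angular": [0,0,0]}]}}

```text
t: 13.0
eef_pos: [0.5461, -0.1817, 0.1607]
tool_rot: [0.0, 0.997, -0.083, 0.001]
contact_force: [0.1, 0.3, 0.5]
gripper_width: 0.647
grasp_force: 67.3
```

>>> {"api": "drive_tool", "payload": {"deltas": [{"gripper": 255,"offset": [0.001,0,0],"angular": [0,0,0]},{"gripper": 255,"offset": [0.001,0,0],"angular": [0,0,0]}]}}

```text
t: 13.2
eef_pos: [0.5471, -0.1818, 0.1608]
tool_rot: [0.0, 0.997, -0.083, 0.001]
contact_force: [-1.0, 0.0, -0.0]
gripper_width: 0.649
grasp_force: 67.3
```

>>> {"api": "drive_tool", "payload": {"deltas": [{"gripper": 255,"offset": [0.001,0,0],"angular": [0,0,0]},{"gripper": 255,"offset": [0.001,0,0],"angular": [0,0,0]}]}}

```text
t: 13.4
eef_pos: [0.5481, -0.182, 0.1608]
tool_rot: [0.0, 0.997, -0.083, 0.001]
contact_force: [-1.8, 0.5, -0.5]
gripper_width: 0.651
grasp_force: 67.3
```

>>> {"api": "drive_tool", "payload": {"deltas": [{"gripper": 255,"offset": [0.001,0,0],"angular": [0,0,0]},{"gripper": 255,"offset": [0.001,0,0],"angular": [0,0,0]}]}}

```text
t: 13.6
eef_pos: [0.5486, -0.1821, 0.1605]
tool_rot: [-0.0, 0.997, -0.083, 0.0]
contact_force: [-1.8, 0.7, -0.2]
gripper_width: 0.647
grasp_force: 67.2
```

>>> {"api": "drive_tool", "payload": {"deltas": [{"gripper": 255,"offset": [0.001,0,0],"angular": [0,0,0]},{"gripper": 255,"offset": [0.001,0,0],"angular": [0,0,0]}]}}

```text
t: 13.8
eef_pos: [0.5493, -0.1822, 0.1604]
tool_rot: [-0.0, 0.997, -0.083, -0.0]
contact_force: [-4.4, 0.5, 0.4]
gripper_width: 0.646
grasp_force: 67.2
```

>>> {"api": "drive_tool", "payload": {"deltas": [{"gripper": 255,"offset": [0.001,0,0],"angular": [0,0,0]},{"gripper": 255,"offset": [0.001,0,0],"angular": [0,0,0]}]}}

```text
t: 14.0
eef_pos: [0.5501, -0.1823, 0.1604]
tool_rot: [-0.0, 0.997, -0.083, -0.001]
contact_force: [-5.8, 1.1, 1.1]
gripper_width: 0.652
grasp_force: 67.2
```

Now the buffer is being compressed.

>>> {"api": "drive_tool", "payload": {"deltas": [{"gripper": 255,"offset": [0.001,0,0],"angular": [0,0,0]},{"gripper": 255,"offset": [0.001,0,0],"angular": [0,0,0]}]}}

```text
t: 14.2
eef_pos: [0.5506, -0.1824, 0.1603]
tool_rot: [-0.0, 0.997, -0.083, -0.001]
contact_force: [-5.9, 0.9, 1.9]
gripper_width: 0.646
grasp_force: 67.5
```

>>> {"api": "drive_tool", "payload": {"deltas": [{"gripper": 255,"offset": [0.001,0,0],"angular": [0,0,0]},{"gripper": 255,"offset": [0.001,0,0],"angular": [0,0,0]}]}}

```text
t: 14.4
eef_pos: [0.5513, -0.1826, 0.1603]
tool_rot: [-0.0, 0.997, -0.083, -0.001]
contact_force: [-7.1, 0.7, 2.4]
gripper_width: 0.649
grasp_force: 67.7
```

>>> {"api": "drive_tool", "payload": {"deltas": [{"gripper": 255,"offset": [0.001,0,0],"angular": [0,0,0]},{"gripper": 255,"offset": [0.001,0,0],"angular": [0,0,0]}]}}

```text
t: 14.6
eef_pos: [0.5516, -0.1826, 0.1603]
tool_rot: [-0.0, 0.997, -0.083, -0.002]
contact_force: [-9.9, 2.5, 5.1]
gripper_width: 0.645
grasp_force: 68.1
```

>>> {"api": "drive_tool", "payload": {"deltas": [{"gripper": 255,"offset": [0.0008,0,0],"angular": [0,0,0]},{"gripper": 255,"offset": [0.0008,0,0],"angular": [0,0,0]}]}}

```text
t: 14.8
eef_pos: [0.5521, -0.1827, 0.1603]
tool_rot: [-0.0, 0.997, -0.083, -0.003]
contact_force: [-11.7, 2.2, 8.5]
gripper_width: 0.648
grasp_force: 68.2
```

>>> {"api": "drive_tool", "payload": {"deltas": [{"gripper": 255,"offset": [0.0005,0,0],"angular": [0,0,0]},{"gripper": 255,"offset": [0.0005,0,0],"angular": [0,0,0]},{"gripper": 255,"offset": [0.0005,0,0],"angular": [0,0,0]}]}}

```text
t: 15.1
eef_pos: [0.5523, -0.1827, 0.1603]
tool_rot: [-0.0, 0.997, -0.083, -0.003]
contact_force: [-11.9, 2.9, 8.3]
gripper_width: 0.649
grasp_force: 68.3
```

About 12.2 N along the axis, past the click range. I'll ease back to test the latch.

>>> {"api": "drive_tool", "payload": {"deltas": [{"gripper": 255,"offset": [-0.002,0,0],"angular": [0,0,0]},{"gripper": 255,"offset": [-0.004,0,0],"angular": [0,0,0]},{"gripper": 255,"offset": [-0.004,0,0],"angular": [0,0,0]}]}}

```text
t: 15.4
eef_pos: [0.5509, -0.1825, 0.1603]
tool_rot: [-0.0, 0.997, -0.083, 0.0]
contact_force: [-2.1, 0.1, -3.2]
gripper_width: 0.645
grasp_force: 66.6
```

>>> {"api": "drive_tool", "payload": {"deltas": [{"gripper": 255,"offset": [-0.001,0,0],"angular": [0,0,0]},{"gripper": 255,"offset": [-0.002,0,0],"angular": [0,0,0]},{"gripper": 255,"offset": [-0.002,0,0],"angular": [0,0,0]}]}}

```text
t: 15.7
eef_pos: [0.5503, -0.1824, 0.1606]
tool_rot: [0.0, 0.997, -0.083, 0.002]
contact_force: [3.6, -1.5, -9.7]
gripper_width: 0.646
grasp_force: 65.9
```

The pull is resisted with no buffer push, so the pack is latched. Relaxing and releasing.

>>> {"api": "drive_tool", "payload": {"deltas": [{"gripper": 255,"offset": [0.001,0,0],"angular": [0,0,0]},{"gripper": 255,"offset": [0.001,0,0],"angular": [0,0,0]}]}}

```text
t: 15.9
eef_pos: [0.5505, -0.1823, 0.1607]
tool_rot: [0.0, 0.997, -0.083, 0.001]
contact_force: [2.6, -1.1, -9.4]
gripper_width: 0.648
grasp_force: 66.3
```

>>> {"api": "drive_tool", "payload": {"deltas": [{"gripper": 120,"offset": [0,0,0],"angular": [0,0,0]},{"gripper": 0,"offset": [0,0,0],"angular": [0,0,0]},{"gripper": 0,"offset": [0,0,0],"angular": [0,0,0]},{"gripper": 0,"offset": [0,0,0],"angular": [0,0,0]},{"gripper": 0,"offset": [0,0,0],"angular": [0,0,0]}]}}

```text
t: 16.4
eef_pos: [0.5504, -0.1823, 0.1612]
tool_rot: [0.0, 0.997, -0.083, 0.001]
contact_force: [0.2, -0.9, -0.4]
gripper_width: 0.998
grasp_force: 0.0
```

>>> {"api": "drive_tool", "payload": {"deltas": [{"gripper": 0,"offset": [0,0,-0.02],"angular": [0,0,0]},{"gripper": 0,"offset": [0,0,-0.06],"angular": [0,0,0]},{"gripper": 0,"offset": [0,0,-0.1],"angular": [0,0,0]},{"gripper": 0,"offset": [-0.03,0,-0.14],"angular": [0,0,0]},{"gripper": 0,"offset": [-0.03,0,-0.14],"angular": [0,0,0]}]}}

```text
t: 16.9
eef_pos: [0.5206, -0.1777, 0.3065]
tool_rot: [0.001, 0.997, -0.083, 0.005]
contact_force: [1.0, -0.2, 0.8]
gripper_width: 1.002
grasp_force: 0.0
```

>>> {"api": "drive_tool", "payload": {"deltas": [{"gripper": 0,"offset": [0,0,0],"angular": [0,0,0]},{"gripper": 0,"offset": [0,0,0],"angular": [0,0,0]}]}}

```text
t: 17.1
eef_pos: [0.5202, -0.1773, 0.2998]
tool_rot: [-0.0, 0.997, -0.083, -0.0]
contact_force: [1.4, -0.0, -0.5]
gripper_width: 1.0
grasp_force: 0.0
```

```bash
python3 -c "
from h import *
gp=np.load('gp.npy');m=optics.camera_model('wrist');im=optics.read_camera('wrist')
b=(im.max(2)<50).astype(np.uint8);n,l,s,c=cv2.connectedComponentsWithStats(b)
for i in range(1,n):
    if s[i,4]>800:
        print(s[i].tolist());w=unproj(m,[c[i]],.123)[0][:2]-gp[:2];k=[np.cos(gp[2]),np.sin(gp[2])];print('grinder xy',w@k,w@[-k[1],k[0]],cv2.minAreaRect(np.argwhere(l==i)[:,::-1].astype(np.float32)))
E=place(gp,[[.01+a*.044,q*.028,.123] for a,q in((1,1),(1,-1),(-1,-1),(-1,1))]);print(proj(m,E).round(0).tolist())
"
```

```text
[221, 0, 76, 223, 8386]
grinder xy 0.027419220606330962 -0.002957613733149633 ((256.75677490234375, 109.77346801757812), (70.93971252441406, 221.8526611328125), 2.361374616622925)
[0, 154, 44, 109, 1463]
grinder xy -0.05236910378354174 0.2097071654948839 ((12.15875244140625, 208.6259307861328), (109.28568267822266, 24.285707473754883), 64.98310089111328)
[0, 248, 512, 136, 32590]
grinder xy -0.18368305212697508 0.00012580581941500147 ((255.49996948242188, 315.5), (510.99993896484375, 134.99996948242188), 0.0)
[[219.0, 102.0], [290.0, 102.0], [287.0, 207.0], [223.0, 207.0]]
```

```bash
python3 -c "
from station import bot
print(bot.hand_in())"
```

```text
the job is handed in; nothing more can be done
None
```

The pack came off the charger and is latched on the grinder, let go, and handed in after about 17 s; the pull-back test held and the highest push I saw was about 12 N, but the hand-in gave no verdict.

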